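Release the clamp strap from a hardness test block

TASK

Release the test block in the clamping fixture: first lift the red hand nut off the stud and stand it upright on the floor of the blue parts tray, then take off the brass spacer and stand it upright beside the nut in the tray. Only then push the fork strap by its yellow lug, flat along the bed without lifting it, off the stud and all the way back to the blue end stop. Leave the test block in its pocket and everything else on the bench where it is.

Things in the scene. Friction and masses are not known exactly. Their poses are not given: they have to be found in the camera images.
- fixture: White clamping fixture, fixed, 285 mm long (x), 106 wide (y). Origin: underside, middle; +x runs along the bed from stud to blue end stop. Steel bed 66 wide at height 40 mm between side rails (tops at 50). Stop face at x = +125 mm, its top at 58. Stud at x = -40, y = 0. A pocket centred at x = -102 holds the test block, its top level with the bed.
- stud_top (a point): Top centre of the upright steel stud (16 mm across), 106 mm above the bench and 66 mm above the bed.
- nut_centre (a point): Centre (half-way up) of the hand nut, 40 mm tall, about 150 g: steel flange 60 mm across, 8 mm thick at the bottom, above it a red ribbed grip 44 mm across. z is its axis. Already unscrewed: its plain 20 mm bore lifts straight up off the stud. It stands on the spacer, its underside 86 mm above the bench, round the top 20 mm of the stud.
- spacer_centre (a point): Centre (half-way up) of the brass spacer, a tube 48 mm across, 34 mm tall, 20 mm bore, 250 g, z its axis. It stands loose on the strap (whose top is 52 mm above the bench) around the stud, under the nut, and lifts straight up.
- strap: Black metal fork strap, 140 x 56 x 12 mm, about 0.4 kg, loose on the bed (slides at some 2 to 8 N), 5 mm free each side. Origin: underside, middle; x along its length as the fixture's x. 20 mm slot, open at the -x end, ends at x = -10; the stud starts at about x = -25. Toes turned up 10 mm at the fork tips (x = -66) catch on the spacer. Its solid end (x = +70) starts about 70 mm from the end stop.
- lug (a point): Centre of the stud-side face of the strap's yellow upright lug, at x = +55 mm of the strap. The lug is 50 mm wide across the strap, 10 mm thick, and stands from 52 to 87 mm above the bench. This face looks along the strap's -x; push it along +x.
- tray: Shallow blue parts tray, fixed, 240 mm (its x) by 160 mm (its y) outside, floor 4 mm thick, rim 5 mm thick and 12 mm high. Origin: underside, middle. Empty at the start. It and the fixture may be on either side of the bench.
- test_block: Round steel test block, 60 mm across, 15 mm thick, in the fixture's pocket with its rim under the fork tips; it stays there. Origin: underside centre.
- mount_a: Bystander, leave alone: green plastic specimen mount, cylinder 40 mm across, 25 mm tall.
- mount_b: Bystander, leave alone: grey plastic specimen mount, cylinder 40 mm across, 25 mm tall.
- spare_block: Bystander, leave alone: spare round steel block, 64 mm across, 15 mm thick.
- bottle: Bystander, leave alone: white bottle with a blue cap, 60 mm across, 140 mm tall.
- brush: Bystander, leave alone: brush with a wooden handle, lying on the bench.
- wrench: Bystander, leave alone: steel wrench lying on the bench.
- cup: Bystander, leave alone: white mug, 80 mm across, 90 mm tall.
Things that resemble listed ones, but are neither listed nor needed, are in the scene too. Leave any brown look-alike of the strap alone.

How it is judged:
By the outcome, as a careful person would: the job done as asked, in the order asked, and still so for the second after the job is handed in, with the robot touching nothing.
It also fails if it takes over 67 s, if anything falls off the work surface, if the arm or the gripper's body presses on something with over 40 N, if the wrist force passes 120 N, or if a joint passes its speed limit or range.

ROBOT

A 7-joint arm with a two-finger parallel gripper is mounted at the origin on the work surface. World frame = base frame: x ahead of the robot, y to its left, z up, the work surface at z = 0. Lengths are in mm, angles in rad, forces in N, time in s.
With the tool pointing down it reaches from about 400 to 875 mm from the base axis. Payload 19.3 kg.
Tool frame: the origin (TCP) lies at the very end of the fingers, on their centre line; the grasp point (between the pads) lies 19 mm behind it (grip_point_offset is the z of the grasp point in the tool frame, in mm); z points along the fingers, y is the line along which they close (so a half turn about z gives the same grasp; the last joint's range is limited). The gripper opens to 85 mm and grips with 20 to 120 N. Pads are 22 mm wide; open, the fingers measure 114 mm over their backs; the gripper's body (76 mm by 85 mm) begins 54 mm behind the grasp point. The pads swing forward as they close: fully open they stand 13 mm farther back than shut.
Start: joints at [-1.269, 0.521, -0.036, 1.599, 0.021, 1.021, -0.113], TCP at [227.076, 582.281, 231.291] pointing down, gripper open.
Joint ranges: [-2.91, 2.91], [-0.3, 2.13], [-1.5, 1.42], [0.17, 2.43], [-1.26, 4.41], [0.16, 1.93], [-2.52, 2.52]. Speed limits (rad/s): [1.89, 1.89, 2.39, 2.39, 3.01, 3.01, 3.01].

INTERFACE

Orientations are given as a 3x3 rotation matrix whose columns are the frame's x, y, z axes.
In Python, from workcell import movep, movel, goto_joints, open_gripper, clamp, wait, inverse_kinematics, read_state, camera, PlanningError, finish_job, grip_point_offset gives the robot as it stands. Calls block until the motion is done:
- movep(position, orientation): joint-space move of the TCP to a pose.
- movel(position, frame=None, max_speed=150, guard=None): straight line of the TCP; frame=None keeps the orientation; max_speed is the mean speed in mm/s. With guard (N) it stops when the force on the tool has changed by that much, and returns True; else False.
- goto_joints(angles): joint-space move.
- open_gripper() and clamp(): open the fingers fully, or close them until they stop; the grip force is fixed at half the most.
- wait(seconds).
- inverse_kinematics(position, orientation): joint angles nearest the present ones, or None.
- read_state(): the state.
- camera(name): name is "scene" or "top" or "wrist"; returns a dict with "image" (384x512x3 uint8, blue, green, red), "range_z" (384x512 float32, mm along the optical axis (not along the pixel's ray), 0 where there is no reading), "fx", "fy", "cx", "cy" (pixels), "cam_to_world" (4x4, takes a point from camera to world coordinates). Camera axes: x right, y up, looking along -z (the intrinsics and any distortion apply to the point x, -y, -z); pixel columns grow to the right and rows downward; lengths in mm; the calibration is good to about 2 mm. A picture is of the moment at which its call begins.
A pose or a line that the arm cannot do raises PlanningError and nothing moves.
- finish_job(): hands the job in; it is judged then, once.
The state is a dict: "time": time; "qpos": joint angles; "qvel": joint speeds; "joint_efforts": joint torques, N m; "eef_pos": TCP position; "tool_rot": TCP orientation; "ft_force": force on the tool from outside, world axes, zero at the start; "torque": the same for the moment, N m; "finger_gap": finger opening in mm; "gripper_force": force on a finger pad.
Only numpy, scipy, OpenCV 4.12 (cv2) and the standard library are available. Lean on these libraries where they do the work, as an engineer would, in place of code of your own. Each camera call takes 0.05 s, during which the arm holds its last target. There are 200 camera calls.

## Working session

There is one attempt and no reset: what is moved stays moved. The work goes in short steps, each a Python script; the robot and the scene stay as the last script left them, time stands still between calls to the robot, and variables do not carry over. Pictures are saved under pics/ and viewed, at most 10 in all, crops included, and the job is handed in when it is done.

```bash
mkdir -p pics; ls
python3 - <<'E'
from workcell import *
import cv2,pickle,numpy as np
d={}
for n in("scene","top"):
    c=camera(n);d[n]=c;cv2.imwrite(f"pics/{n}0.png",c["image"])
    print(n,c["fx"],c["fy"],c["cx"],c["cy"],np.round(c["cam_to_world"],3).tolist(),[k for k in c])
pickle.dump(d,open("d0.pkl","wb"))
s=read_state();print(s["time"],grip_point_offset,s["tool_rot"])
E
```

```text
pics
scene 424.5179744729765 424.5179744729765 252.10590303829827 190.83376403222996 [[-0.888, -0.351, 0.298, 897.252], [0.46, -0.681, 0.569, 668.678], [0.003, 0.643, 0.766, 989.871], [0.0, 0.0, 0.0, 1.0]] ['image', 'range_z', 'fx', 'fy', 'cx', 'cy', 'cam_to_world']
top 465.165147706079 465.165147706079 262.16739522163357 192.77643924390188 [[-0.007, 0.995, -0.1, 416.097], [-1.0, -0.005, 0.019, 21.682], [0.018, 0.1, 0.995, 1600.436], [0.0, 0.0, 0.0, 1.0]] ['image', 'range_z', 'fx', 'fy', 'cx', 'cy', 'cam_to_world']
0.1 -18.700000000000003 [[-9.31691380e-01  3.63250717e-01 -2.98179881e-04]
 [ 3.63250833e-01  9.31690895e-01 -9.52868146e-04]
 [-6.83185571e-05 -9.96093128e-04 -9.99999502e-01]]
```

View pics/scene0.png

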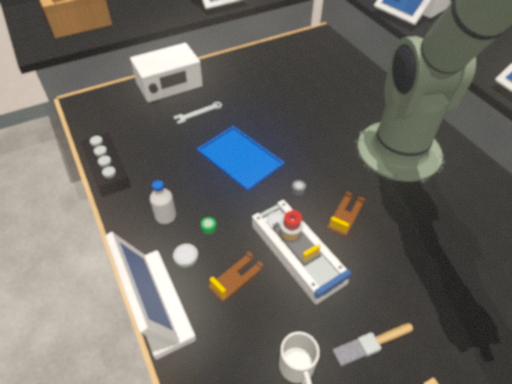

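View pics/top0.png

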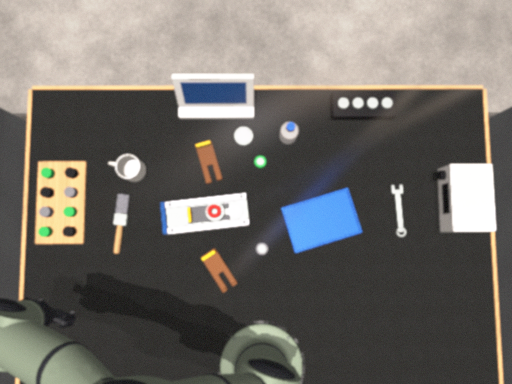

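Scene: the fixture is at (300,250), with the red nut at (292,220), the black strap's yellow lug at (311,252) and the blue stop at (332,280). The tray is at (240,157). In the top view the nut is at (214,211), the lug at (190,214), the stop at (165,217) and the tray at (322,220).
Possible confusions:
- **Straps:** brown look-alikes at top (207,160) and (218,270). I choose the one inside the white fixture.
- **Nut:** the only red object is the nut at (214,211). The green and red-ish mounts and the box pegs are not it.
- **Tray:** blue also appears on the stop, the bottle cap and the screen. I choose the large solid blue rectangle.

```bash
cat > h.py <<'E'
from workcell import *
import cv2,numpy as np
def cast(c,uv,z):
    uv=np.atleast_2d(np.asarray(uv,float)); T=c["cam_to_world"]
    d=np.c_[(uv[:,0]-c["cx"])/c["fx"],-(uv[:,1]-c["cy"])/c["fy"],-np.ones(len(uv))]@T[:3,:3].T
    return T[:3,3]+d*((z-T[2,3])/d[:,2])[:,None]
def mask(c,lo,hi):
    return cv2.inRange(cv2.cvtColor(c["image"],cv2.COLOR_BGR2HSV),lo,hi)
def red(c): return mask(c,(0,120,80),(8,255,255))|mask(c,(172,120,80),(180,255,255))
def yellow(c): return mask(c,(20,120,100),(34,255,255))
def blue(c): return mask(c,(95,140,60),(125,255,255))
def white(c): return mask(c,(0,0,120),(180,70,255))
def blobs(m,amin=20):
    cs,_=cv2.findContours(m,cv2.RETR_EXTERNAL,cv2.CHAIN_APPROX_NONE)
    return sorted([k for k in cs if cv2.contourArea(k)>amin],key=cv2.contourArea,reverse=True)
def cen(k):
    M=cv2.moments(k);return np.array([M["m10"]/M["m00"],M["m01"]/M["m00"]])
def R(a):  # tool down, tool y (closing line) at world angle a
    y=np.array([np.cos(a),np.sin(a),0]);z=np.array([0,0,-1.]);return np.c_[np.cross(y,z),y,z]
E
python3 - <<'E'
import pickle
from h import *
d=pickle.load(open("d0.pkl","rb"))
for n in d:
    c=d[n];print(n)
    for nm,m,z in(("red",red(c),126),("yel",yellow(c),87),("blue",blue(c),12),("white",white(c),50)):
        for k in blobs(m)[:6]:
            w=cast(c,k[:,0],z)[:,:2].astype(np.float32);r=cv2.minAreaRect(w)
            print(nm,np.round(cen(k)),cv2.contourArea(k),"rect",np.round(r[0]),np.round(r[1]),round(r[2],1))
E
```

```text
scene
red [293. 219.] 228.5 rect [511. 154.] [60. 41.] 59.7
yel [339. 224.] 176.5 rect [397. 200.] [33. 53.] 29.3
yel [218. 286.] 157.5 rect [751. 219.] [19. 61.] 16.3
yel [311. 252.] 129.5 rect [508. 240.] [56. 23.] 4.6
blue [240. 157.] 2829.0 rect [ 484. -209.] [172. 251.] 16.4
blue [404.   4.] 223.0 rect [-657. -743.] [117. 172.] 63.0
blue [157. 185.] 77.5 rect [ 761. -212.] [36. 35.] 62.8
white [ 57. 272.] 27591.5 rect [1100. -156.] [993. 283.] 90.0
white [151. 297.] 5553.5 rect [894. 110.] [115. 380.] 0.1
white [299. 251.] 4198.5 rect [513. 192.] [131. 306.] 6.0
white [167.  70.] 3078.0 rect [ 483. -715.] [379. 319.] 0.2
white [17. 79.] 2304.5 rect [ 1010. -1120.] [834. 161.] 83.5
white [299. 357.] 1684.0 rect [657. 434.] [113.  86.] 56.4
top
red [214. 211.] 106.0 rect [508. 147.] [38. 35.] 89.7
yel [202. 143.] 60.0 rect [733. 189.] [18. 51.] 16.1
yel [208. 255.] 58.0 rect [367. 171.] [14. 54.] 31.6
yel [189. 215.] 28.0 rect [497. 230.] [46. 10.] 0.5
blue [321. 220.] 3347.5 rect [ 482. -209.] [166. 246.] 16.6
blue [213.  92.] 969.5 rect [929. 162.] [210.  61.] 89.9
blue [163. 218.] 92.5 rect [493. 330.] [106.  15.] 5.8
blue [290. 126.] 27.0 rect [ 808. -108.] [19. 25.] 63.2
white [252.  47.] 47265.0 rect [1.035e+03 1.000e+00] [ 429. 1786.] 0.1
white [468. 198.] 3648.0 rect [ 553. -698.] [191. 234.] 89.6
white [207. 213.] 2732.0 rect [505. 178.] [114. 276.] 6.1
white [ 21. 350.] 2271.5 rect [ 73. 781.] [201. 172.] 63.9
white [ 66. 370.] 1269.0 rect [ 18. 614.] [184. 109.] 89.3
white [277. 341.] 950.0 rect [ 81. -47.] [249.  95.] 58.2
```

Tray is at about (483,-209) with its long axis at 106.5°. The fixture's +x points along about 96°, and the nut is at about (509,147). Now I'll move above the nut for a close wrist view.

Run:
```python
from h import *
import pickle
best=None
q0=np.array(read_state()["qpos"])
for a in(6,186,-174):
    q=inverse_kinematics([509,147,230],R(np.radians(a)));print(a,q if q is None else np.round(q,2))
    if q is not None and (best is None or abs(q-q0).max()<best[0]): best=(abs(q-q0).max(),a)
a=best[1];print("use",a)
movep([509,147,230],R(np.radians(a)))
c=camera("wrist");cv2.imwrite("pics/w1.png",c["image"]);pickle.dump(c,open("w1.pkl","wb"))
print(np.round(c["cam_to_world"],2).tolist(),read_state()["time"],read_state()["eef_pos"])
for nm,m,z in(("red",red(c),126),("yel",yellow(c),87),("blue",blue(c),58)):
    for k in blobs(m,80)[:4]:
        w=cast(c,k[:,0],z)[:,:2].astype(np.float32);r=cv2.minAreaRect(w)
        print(nm,np.round(cen(k)),cv2.contourArea(k),"rect",np.round(r[0],1),np.round(r[1]),round(r[2],1))
```

```text
6 [-0.7   0.4   0.41  1.87 -0.19  0.91 -0.1 ]
186 [ 0.46  0.67 -1.27  1.81  0.7   1.2   2.22]
-174 [ 0.46  0.67 -1.27  1.81  0.7   1.2   2.22]
use 6
[[0.99, -0.1, -0.03, 500.07], [0.11, 0.94, 0.32, 229.53], [0.0, -0.32, 0.95, 372.44], [0.0, 0.0, 0.0, 1.0]] 2.025 [508.78350584 148.20444963 229.86903981]
red [258. 186.] 2300.0 rect [509.6 152.3] [43. 48.] 6.1
yel [478. 145.] 1277.0 rect [704.6 198.2] [26. 50.] 16.1
yel [126. 125.] 903.5 rect [388.4 184.1] [18. 44.] 34.2
yel [259.  80.] 629.0 rect [501.4 233.9] [48. 10.] 6.1
blue [207. 340.] 4465.5 rect [469.  -82.4] [134.  80.] 16.7
```

View pics/w1.png

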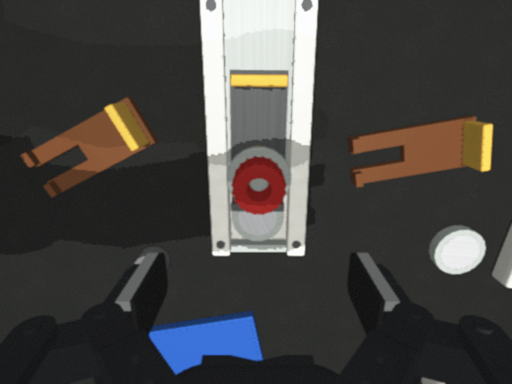

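The wrist view shows the black strap in the white fixture, with the red nut's bore at (259,185) and the yellow lug at (259,80). The brown look-alikes are outside at (110,140) and (430,150), so the choice is confirmed. Grasping the nut now.

Run:
```python
from h import *
n=np.array([509.6,150.3])
movel([*n,150],max_speed=200)
print("g",movel([*n,98],max_speed=100,guard=15))
clamp();s=read_state();print(s["time"],s["finger_gap"],s["gripper_force"],s["eef_pos"],s["ft_force"])
movel([*n,150],max_speed=100)
s=read_state();print(s["time"],s["finger_gap"],s["ft_force"])
movel([509.6,150.3,175],max_speed=150)
c=camera("top");cv2.imwrite("pics/t2.png",c["image"])
movel([497,-257,80],max_speed=250)
s=read_state();print(s["time"],s["finger_gap"],s["ft_force"])
print("contact",movel([497,-257,13],max_speed=60,guard=6))
s=read_state();print(s["time"],s["eef_pos"],s["ft_force"])
c=camera("wrist");cv2.imwrite("pics/w2.png",c["image"])
```

```text
g False
3.7333 42.632200891089845 59.10635869950056 [509.87889064 150.41350742  98.76457693] [-3.51186264  0.13513929 14.01448055]
4.4 42.26114220871539 [-1.30523155  0.44111487 -1.6241706 ]
6.5917 42.249462777375 [ 6.82894197e-04 -3.85774912e-01 -1.48856968e+00]
contact True
7.5667 [ 496.62413927 -256.92727581   16.81042478] [-2.20366952  2.09311098 14.64026764]
```

View pics/w2.png

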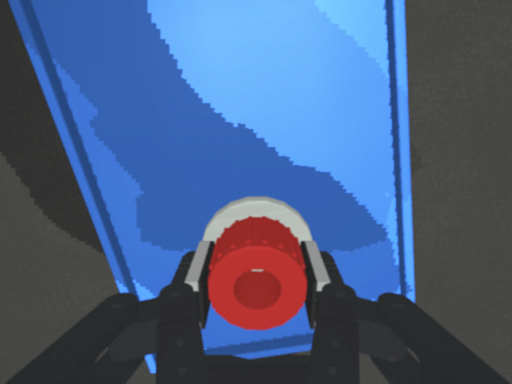

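The wrist view shows the held nut upright at (257,270), its flange on the tray floor and clear of the rims. Contact came at the expected height. Next I release it and locate the spacer from above.

Run:
```python
from h import *
import pickle
open_gripper()
movel([497,-257,120],max_speed=150)
movel([509.6,120,230],max_speed=250)
c=camera("wrist");cv2.imwrite("pics/w3.png",c["image"]);pickle.dump(c,open("w3.pkl","wb"))
t=camera("top");print(read_state()["time"],[np.round(cast(t,cen(k),44),0) for k in blobs(red(t))])
k=blobs(yellow(c),80)
for q in k:
    r=cv2.minAreaRect(cast(c,q[:,0],87)[:,:2].astype(np.float32));print(np.round(cen(q)),np.round(r[0],1),np.round(r[1]),r[2])
T=c["cam_to_world"];z=c["range_z"]
v,u=np.nonzero(z>0);d=z[v,u]
P=np.c_[(u-c["cx"])/c["fx"]*d,-(v-c["cy"])/c["fy"]*d,-d]@T[:3,:3].T+T[:3,3]
near=np.hypot(P[:,0]-510,P[:,1]-150)<40
for lo,hi in((80,92),(99,112)):
    s=P[near&(P[:,2]>lo)&(P[:,2]<hi)]
    if len(s):print(lo,len(s),s.mean(0),s.min(0),s.max(0))
```

```text
10.7833 [array([[ 495., -256.,   44.]])]
[261. 144.] [510.2 150.9] [47. 44.] 85.35723876953125
[487. 116.] [704.8 193.4] [27. 47.] 15.820011138916016
[125.  97.] [388.4 179.2] [18. 46.] 33.89150619506836
[262.  44.] [501.3 232.2] [48. 11.] 5.886412620544434
80 1741 [510.34073124 150.26220216  85.77050278] [486.94947492 125.41721066  80.13129208] [534.01245005 172.5505815   91.80644306]
99 293 [510.22455254 149.58084512 105.29014219] [502.43998674 141.46048849  99.07483287] [518.38734985 157.20046219 107.54153834]
```

View pics/w3.png

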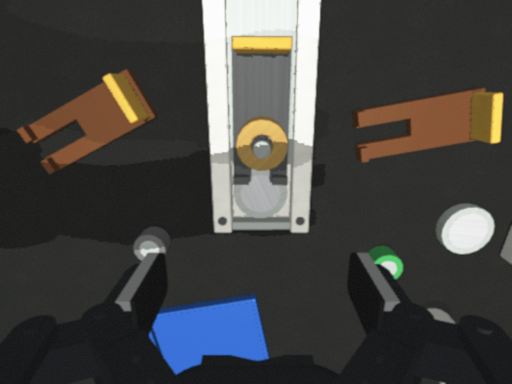

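The view shows the brass spacer on the stud at (261,145), the lug at (262,44), and the strap still in place. I'll grip the spacer and carry it to the tray.

Run:
```python
from h import *
n=np.array([510.2,149.8])
movel([*n,150],max_speed=200)
print("g",movel([*n,60],max_speed=100,guard=15))
clamp();s=read_state();z0=s["eef_pos"][2];print(s["time"],s["finger_gap"],s["eef_pos"],s["ft_force"])
movel([*n,135],max_speed=120)
s=read_state();print(s["time"],s["finger_gap"],s["ft_force"])
movel([469,-161,80],max_speed=220)
print("contact",movel([469,-161,z0-52+4-3],max_speed=50,guard=7))
s=read_state();print(s["time"],s["eef_pos"],"expect",z0-48,s["finger_gap"],s["ft_force"])
if abs(s["eef_pos"][2]-z0+48)<4 and s["finger_gap"]>40:
    open_gripper(); movel([469,-161,130],max_speed=150)
    movel([506,190,230],max_speed=250); clamp()
    c=camera("top");cv2.imwrite("pics/t4.png",cv2.resize(c["image"][170:270,140:380],None,fx=3,fy=3))
    c=camera("wrist")
    for q in blobs(yellow(c),80):
        r=cv2.minAreaRect(cast(c,q[:,0],87)[:,:2].astype(np.float32));print(np.round(cen(q)),np.round(r[0],1),np.round(r[1]),r[2])
    cv2.imwrite("pics/w4.png",c["image"])
    print(read_state()["time"])
```

```text
g False
12.875 46.46172105513572 [510.29824768 149.91752563  60.71400421] [-4.07717501 -0.28549028 14.68168994]
13.65 46.00574410623029 [-0.29794158  0.24903998 -2.42495835]
contact True
16.4917 [ 468.89476338 -161.03043333   12.77732397] expect 12.714004214655127 45.92127175392285 [-1.29565526  0.9789857  12.51106712]
[469. 182.] [704.3 205.1] [25. 52.] 15.49572467803955
[131. 165.] [389.1 189. ] [20. 43.] 32.32469177246094
[257. 128.] [500.8 235.5] [48. 12.] 6.00443696975708
20.3833
```

View pics/t4.png

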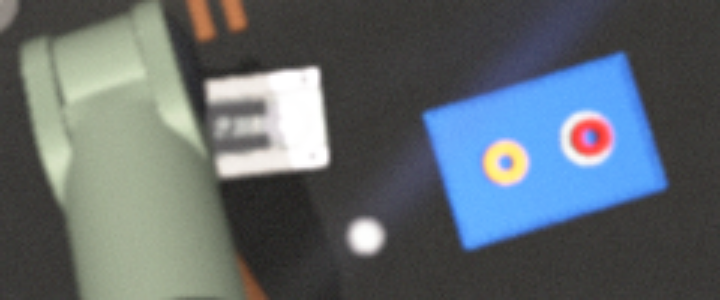

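The top view shows the brass spacer and red nut upright side by side in the tray at crop (506,162) and (588,137). Next is pushing the strap.

Run:
```python
from h import *
a=np.radians(6.1);u=np.array([-np.sin(a),np.cos(a)]);st=np.array([510.2,149.6]);z=59
p=lambda s:[*(st+s*u),z]
x=p(40);x[2]=120
movel(x,frame=R(a),max_speed=200)
print("down",movel(p(40),max_speed=100,guard=15))
for tgt,sp,g in((60,60,15),(130,35,22),(146,20,22)):
    h=movel(p(tgt),max_speed=sp,guard=g);s=read_state()
    print(tgt,h,s["time"],(np.array(s["eef_pos"][:2])-st)@u,s["eef_pos"],s["ft_force"])
```

```text
down False
60 False 22.325 60.394321815016546 [503.71452036 209.64512721  59.04552094] [ 0.1250932   0.53425117 -0.2838301 ]
130 False 24.475 129.96765178326322 [496.40009907 278.83294226  58.9843097 ] [-0.18817021 -3.22187312  0.96168643]
146 True 25.0167 138.2038115401441 [495.34715207 287.00347359  58.81103469] [ 0.81224185 -1.85021993  2.52718118]
```

Run:
```python
from h import *
a=np.radians(6.1);u=np.array([-np.sin(a),np.cos(a)]);st=np.array([510.2,149.6])
p=lambda s,z=59:[*(st+s*u),z]
for i in range(2):
    h=movel(p(146),max_speed=15,guard=25);s=read_state()
    print(h,s["time"],(np.array(s["eef_pos"][:2])-st)@u,s["ft_force"])
movel(p(115),max_speed=100)
movel(p(115,160),max_speed=150)
movel(p(50,260),max_speed=200)
c=camera("wrist");cv2.imwrite("pics/w5.png",c["image"])
for q in blobs(yellow(c),80):
    r=cv2.minAreaRect(cast(c,q[:,0],87)[:,:2].astype(np.float32));print(np.round(cen(q)),np.round(r[0],1),(np.array(r[0])-st)@u)
movel(p(-60,330),max_speed=200)
c=camera("scene");cv2.imwrite("pics/s5.png",cv2.resize(c["image"][100:320,120:400],None,fx=2.5,fy=2.5))
print(read_state()["time"])
```

```text
True 25.3833 138.1384928870248 [ 1.04658912 -2.3386416   1.91650223]
True 25.7417 137.99222514927504 [-0.45002547 -3.14407189  1.84964282]
[454. 180.] [707.  206.1] 35.30384068306698
[142. 165.] [387.1 189.5] 52.796514787472105
[258.  59.] [493.9 302.2] 153.49652929541367
28.5917
```

View pics/w5.png

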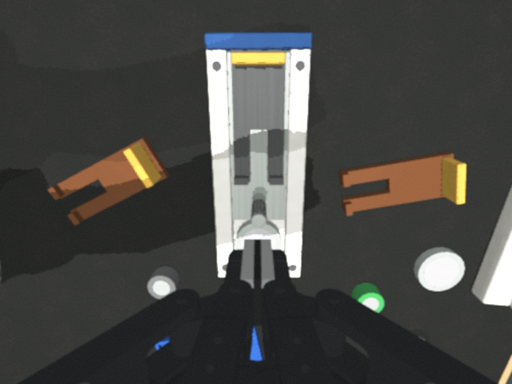

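View pics/s5.png

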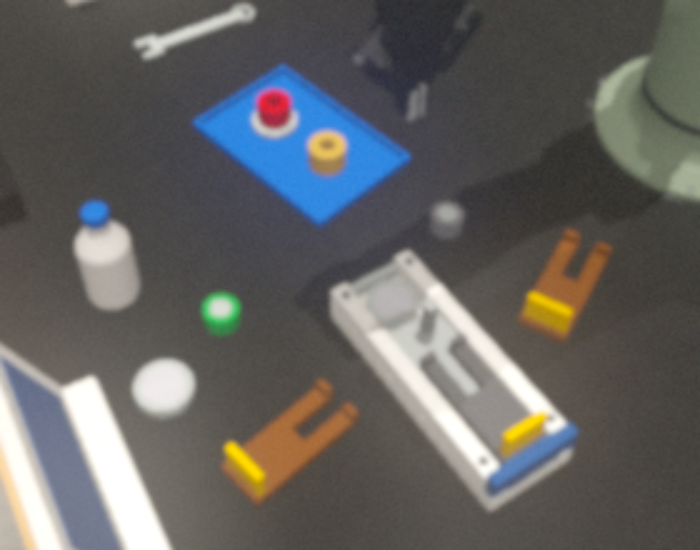

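The wrist view shows the strap clear of the stud at (258,200), with the lug at (258,59) right by the blue stop. The scene crop shows the nut and spacer upright in the tray, the test block in its pocket, and the bystanders in place. Three separate pushes stopped at the same point, so the strap is on the stop.

```bash
python3 -c "
from workcell import *
print(finish_job())"
```

```text
the job is handed in; nothing more can be done
None
```

The job is done and handed in: the nut and then the spacer stand upright in the tray, the strap is pushed off the stud against the blue stop, and the last views show the test block in its pocket and nothing else disturbed, at about 29 s of the 67 s allowed.

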